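Return the used bamboo lid rest through the spring flap

TASK

The green bamboo lid rest has been used and goes back into the wooden return box. Push the red self-closing flap open with one finger, keep it open with that finger, and with the other finger push the bamboo rest along its lane through the opening so that it drops into the well behind; then let the flap close. Push only, lift nothing, and leave the iron lid rest and the other utensils where they are.

Things in the scene. Friction and masses are not known exactly. Their poses are not given: they have to be found in the camera images.
- return_box: Fixed pale wooden return box, 300 (x) by 200 (y) mm. Origin on the table, under mid-width, in the closed flap's plane; x points into the box (away from the robot), y left, z up. All coordinates below are mm in this frame. Deck: flat top at z 75, x -150 to 10, full width. Behind it is the catch well. Side and rear walls and a hood (x 100 to 150) reach z 141.
- flap (a joint): Red flap's angle, rad: 0 closed; grows as its free edge swings into the box (+x); stop at 1.5. A spring always closes it (about 0.02 N m at 0, 0.07 at 1.5). Panel 6 mm thick, from 4 to 106 mm from the upright hinge axis, z 78 to 126, nothing above it. Brass push plate on its front, 30 mm wide, centred 24 mm from the hinge axis.
- flap_hinge (a point): On the flap's upright hinge axis at deck height: (0, 26, 75) mm in the box frame. The closed flap runs from here to -y. Beside the opening, in the flap's plane, stand a wall (y 32 to 100) and a post (y -100 to -83), x -8 to 8, up to z 135.
- lane_mouth (a point): Where the lane's centre line meets the closed flap on the deck: (0, -57, 75) mm in the box frame. The lane lies between two upright guide strips on the deck, 6 mm thick, 25 mm high (top z 100), x -150 to -6, with inner faces at y -31 and y -83: 52 mm clear between them.
- well_floor (a point): Centre of the well's floor: (76, -31, 8) mm in the box frame. The well spans x 10 to 142, y -92 to 30, and is open above up to x 100 (hood beyond, underside z 135).
- bamboo_rest: Green bamboo lid rest to be returned: solid upright cylinder, 46 mm across, 50 mm tall, about 90 g, standing in the lane on the deck in front of the flap. Origin at the centre of its underside, z up along its axis. It tips into the well once its centre is more than 10 mm past the flap's plane.
- bamboo_rest_center (a point): Centre of the bamboo lid rest, 25 mm above its underside.
- iron_rest: Black iron lid rest of the same shape (46 mm across, 50 mm tall), standing on the left part of the deck; leave it. Origin at the centre of its underside.
- oribe_bowl: Green glazed tea bowl, 120 mm across, 75 mm high, on the table; leave it. Origin at the centre of its underside.
- tea_caddy: Dark red lacquer tea caddy, 70 mm across, 67 mm high, on the table; leave it. Origin at the centre of its underside.
- whisk: Bamboo tea whisk standing on its handle, 54 mm across, 105 mm high; leave it. Origin at the centre of its underside.
- tea_scoop: Silver tea scoop lying on the table, about 180 mm long, 12 mm wide; leave it. Origin on the table near its middle.
- sweets_box: Black lacquered sweets box, 136 mm square, 63 mm high; leave it. Origin at the centre of its underside.
Things that resemble listed ones, but are neither listed nor needed, are in the scene too. What is shaped like the bamboo_rest but orange or pink is not meant.

How it is judged (in metres and radians):
On the way, in this order (a step that is already met when the one before it is completed fails the run):
1. a finger pushes the flap open (0.3 rad or more) while the bamboo rest is still on the deck in front of it, not touching the flap (value of joint flap above 0.3 rad and contact force between the fingers and flap above 0.1 N and contact force between bamboo_rest and flap below 0.05 N and x of bamboo_rest_center in the frame of return_box below -0.003 m), for 0.05 s.
2. while a finger holds the flap open (0.4 rad or more), the fingers push the bamboo rest through the opening, its centre past the flap's plane (value of joint flap above 0.4 rad and contact force between the fingers and flap above 0.1 N and contact force between the fingers and bamboo_rest above 0.05 N and x of bamboo_rest_center in the frame of return_box above 0 m).
At the end, for the whole second after the job is handed in: The bamboo rest lies or stands at rest (under 30 mm/s) in the well, its centre within the well's walls and below 60 mm above the table, and the flap has swung shut (within 0.06 rad) (x of bamboo_rest_center in the frame of return_box between 0.012 and 0.142 m and y of bamboo_rest_center in the frame of return_box between -0.092 and 0.03 m and z of bamboo_rest_center in the frame of return_box below 0.06 m and linear speed of bamboo_rest below 0.03 m/s and value of joint flap below 0.06 rad); the robot touches nothing.
It fails at once if the bamboo rest is lifted: its centre rises more than 15 mm above its standing height on the deck (z of bamboo_rest_center in the frame of return_box above 0.115 m).
It fails at once if the iron rest is moved by more than 15 mm (distance of iron_rest from where it was at the start of the episode above 0.015 m).
It fails at once if another utensil is moved by more than 15 mm (distance of any of oribe_bowl, tea_caddy, whisk, tea_scoop, sweets_box from where it was at the start of the episode above 0.015 m).
It also fails if it takes over 32 s, if anything falls off the work surface, if the arm or the gripper's body presses on something with over 40 N, if the wrist force passes 120 N, or if a joint passes its speed limit or range.

ROBOT

A 6-joint arm with a two-finger parallel gripper is mounted at the origin on the work surface. World frame = base frame: x ahead of the robot, y to its left, z up, the work surface at z = 0. Lengths are in m, angles in degrees, forces in N, time in s.
With the tool pointing down it reaches from about 0.4 to 0.825 m from the base axis. Payload 7 kg.
Tool frame: the origin (TCP) lies at the very end of the fingers, on their centre line; the grasp point (between the pads) lies 19 mm behind it; y points along the fingers, x is the direction in which the jaws open and shut, and the axes are right-handed (so a half turn about y gives the same grasp; the last joint's range is limited). The gripper opens to 88 mm and grips with 3 to 60 N. Pads are 19 mm wide; open, the fingers measure 130 mm over their backs; the gripper's body (78 mm by 193 mm) begins 47 mm behind the grasp point.
Start: joints at [-54.483, 20.546, 0.682, 0, -70.136, -16.507], TCP at [0.22, -0.638, 0.227] pointing down, gripper open.
Joint ranges: [-176.03, 176.03], [-82.01, 121.73], [-58.28, 71.71], [-173.87, 95.51], [-174.79, -0.11], [-173.66, 173.66]. Speed limits (degrees/s): [136.94, 136.94, 172.46, 180, 180, 180].

INTERFACE

Orientations are given as [roll, pitch, yaw] about the fixed x, y, z axes, in that order (R = Rz(yaw) Ry(pitch) Rx(roll)).
In Python, from plant import ctrl gives the robot as it stands.
- The arm moves only by the shell command python3 -m crank 'ROWS'. ROWS is JSON, a list that holds one entry, the list of rows, each a list of 5 numbers: the closure, from -1 (fully open) to 1 (shut), then the shift along the tool's x, y, z in mm, then the turn about the tool's y in rad. In form: [[[claw, x, y, z, turn], ...]]. A call has 1 to 12 rows; each row is the pose to reach, as a shift and turn from the pose commanded when the call began, along the tool's axes at that moment; what a row does not reach only later rows make up. A row lasts 1/8 s, in which the tool goes at most 62.5 mm and 10.7 degrees, less where a joint would pass 70% of its speed; a pose out of reach is approached as far as the arm can. A call with a gripper value outside its range is refused whole. The fingers move at their own pace and stop on an object; the grip force is fixed at half the most. Time passes only in rows, so rows that repeat a pose let the fingers close. It gives the time, the measured TCP pose, the force and the opening at its end, in the units of the state.
- ctrl.get_obs(): the state, without advancing time (a new reading comes with each control period).
- ctrl.snapshot(name): name is "scene" or "side" or "wrist"; returns the picture (480x640x3 uint8, red, green, blue); there is no depth.
- ctrl.camera_model(name): a dict with "fx", "fy", "cx", "cy" (pixels), "origin" and "orientation" of the camera in the world; the wrist camera has in their place "hand_eye" (4x4, takes a point from camera to tool coordinates, whose origin is the TCP and whose axes are the tool frame's). Camera axes: x right, y down, z forward; pixel columns grow to the right and rows downward; lengths in m; the calibration is good to about 2 mm. A picture is of the moment at which its call begins: read the wrist's pose just before it. camera_model takes no time and is no camera call.
- ctrl.close_job(): hands the job in, once; it reports no verdict.
Trained networks look in the newest picture that a camera, given by its name, has taken for a name from the list of things; names that differ only in an ending like _2 or _b are one class to them, and where a whole thing is asked for, a point or a joint stands for the part that bears it (a point fixed in the world has none). Each returns a list of dicts, best first, with "confidence" (0 to 1); they miss things now and then, are a little off and sometimes report something else, mostly with a low value. They report only what shows in the picture. A call takes as long as a camera call. They do not tell look-alikes from the thing itself.
- ctrl.find_in(camera, name): "extent" ([left, top, width, height] in pixels, round what is visible of it).
The state is a dict: "clock": time; "joint_pos": joint angles; "qvel": joint speeds; "tau": joint torques, N m; "tool_pos": TCP position; "orientation": TCP orientation; "force": force on the tool from outside, world axes, zero at the start; "moment": the same for the moment, N m; "opening": finger opening in m.
Only numpy, scipy, OpenCV 4.12 (cv2) and the standard library are available. Lean on these libraries where they do the work, as an engineer would, in place of code of your own. Each camera call takes 0.05 s, during which the arm holds its last target.

## Working session

There is one attempt and no reset: what is moved stays moved. The work goes in short steps, Python scripts to look and compute and a shell command to move; the robot and the scene stay as the last step left them, time stands still between calls to the robot, and variables do not carry over. Pictures are saved under pics/ and viewed, and the job is handed in when it is done.

```bash
mkdir -p pics; ls; python3 - <<'E'
from plant import ctrl
import cv2
o=ctrl.get_obs(); print(o)
for n in ("scene","side","wrist"):
    im=ctrl.snapshot(n); cv2.imwrite(f"pics/{n}0.png",im[:,:,::-1]); print(n,ctrl.camera_model(n))
    for t in ("bamboo_rest","iron_rest","return_box","flap"):
        print(t,[(x['extent'],round(x['confidence'],2)) for x in ctrl.find_in(n,t)][:5])
E
```

```text
pics
{'clock': 0.0, 'joint_pos': array([-5.44815991e+01,  2.05916711e+01,  6.33700024e-01, -2.12794862e-02,
       -7.01350722e+01, -1.65060274e+01]), 'qvel': array([-0.01954782,  0.05482557, -0.07803322,  0.08715054,  0.03418306,
       -0.04402062]), 'tau': array([-9.59420795e-04, -5.82715702e+01,  2.93039507e+01,  6.99655920e+00,
        6.93778595e-03, -1.15162370e-04]), 'tool_pos': array([ 0.21970881, -0.63772464,  0.22561581]), 'orientation': array([-8.99927418e+01, -9.48929195e-02,  1.09005120e+02]), 'force': array([ 0.26526715,  0.34701972, -0.04733835]), 'moment': array([ 0.02129143,  0.07160863, -0.06164821]), 'opening': 0.08747310978800256}
scene {'fx': 471.85952789775337, 'fy': 471.85952789775337, 'cx': 323.8516150024607, 'cy': 232.60119015343702, 'origin': array([1.12755793, 0.36338064, 1.03515737]), 'orientation': array([-144.6130182 ,    0.17552587,  119.26592844])}
bamboo_rest [([277.3, 208.8, 23.1, 24.9], 0.96), ([257.8, 203.8, 18.6, 22.6], 0.82), ([308.3, 192.9, 20.4, 21.8], 0.79), ([282.5, 183.1, 15.6, 21.6], 0.6)]
iron_rest [([320.2, 237.3, 18.5, 25.9], 0.64)]
ret
[... 428 characters left out ...]
 23.6], 0.74)]
iron_rest [([278.5, 228.4, 24.3, 24.6], 0.79), ([448.7, 209.4, 31.5, 23.2], 0.25)]
return_box [([203.4, 173.9, 156.4, 121.9], 0.55)]
flap [([283.1, 194.5, 18.4, 30.7], 0.84)]
wrist {'fx': 411.4557425753387, 'fy': 411.4557425753387, 'cx': 322.324689750756, 'cy': 240.88014231917538, 'hand_eye': array([[ 9.99999854e-01, -3.96102005e-04, -3.67918592e-04,
         1.39564856e-03],
       [ 2.32489315e-04, -2.99320012e-01,  9.54152753e-01,
        -1.58039218e-01],
       [-4.88067216e-04, -9.54152699e-01, -2.99319876e-01,
         8.10181945e-02],
       [ 0.00000000e+00,  0.00000000e+00,  0.00000000e+00,
         1.00000000e+00]])}
bamboo_rest []
iron_rest []
return_box []
flap []
```

View pics/scene0.png

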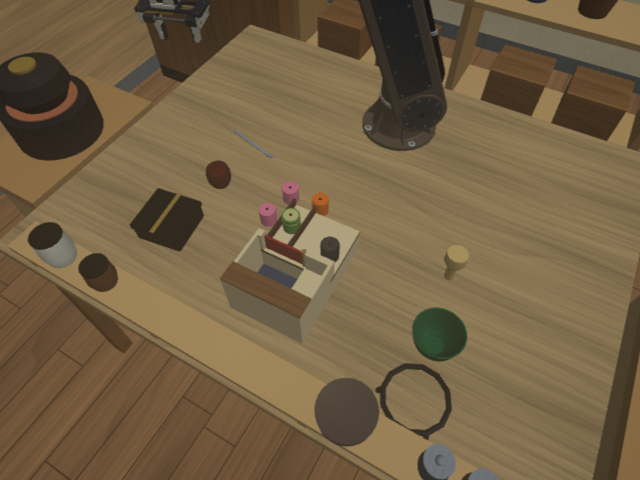

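View pics/side0.png

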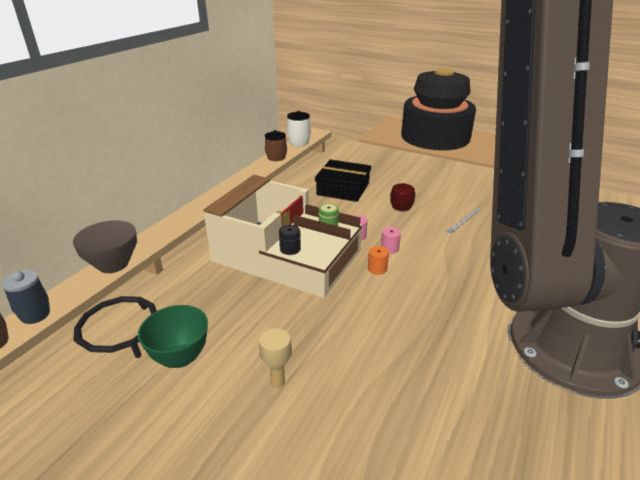

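```bash
python3 - <<'E'
import cv2
a=cv2.imread("pics/scene0.png");cv2.imwrite("pics/scene0c.png",cv2.resize(a[170:350,200:380],None,fx=3.3,fy=3.3,interpolation=cv2.INTER_CUBIC))
a=cv2.imread("pics/side0.png");cv2.imwrite("pics/side0c.png",cv2.resize(a[160:310,190:410],None,fx=3.6,fy=3.6,interpolation=cv2.INTER_CUBIC))
E
```

```text
(no output)
```

View pics/scene0c.png

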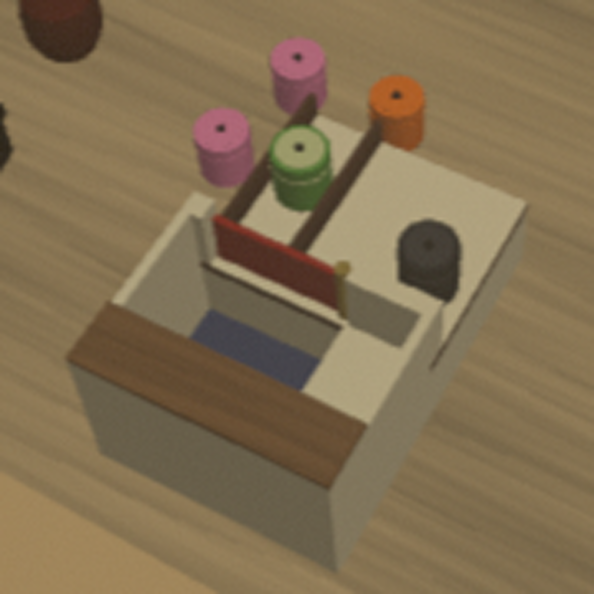

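View pics/side0c.png

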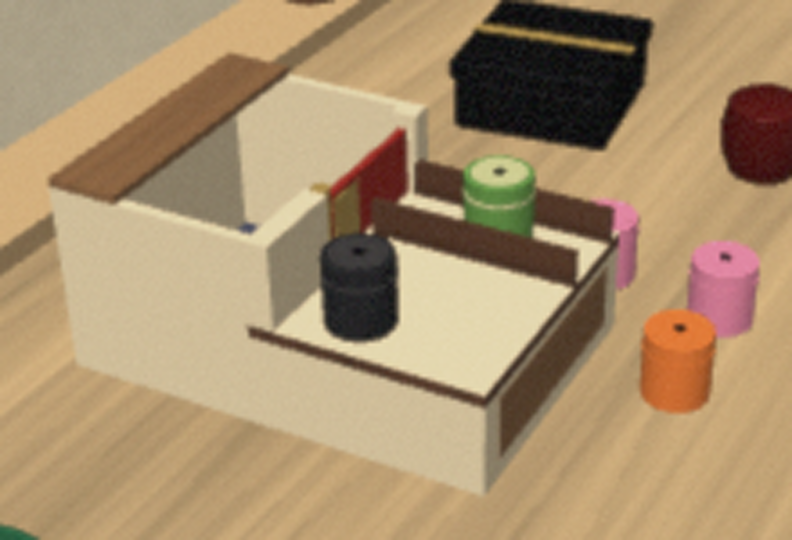

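The rest shaped like the target appears four times: green at scene (291,220) / side (329,215), pink at (268,214) and (290,192), and orange at (320,203). Only the green one stands in the lane on the deck, so it is the target. The crops confirm this. Next I fit the box pose.

```bash
cat > h.py <<'E'
import numpy as np, cv2
from scipy.spatial.transform import Rotation as R
from scipy.optimize import least_squares
from plant import ctrl
def cam(n):
    m=ctrl.camera_model(n); return m,R.from_euler('xyz',m['orientation'],degrees=True).as_matrix()
def proj(n,P):
    m,A=cam(n); q=(np.atleast_2d(P)-m['origin'])@A
    return np.c_[m['fx']*q[:,0]/q[:,2]+m['cx'],m['fy']*q[:,1]/q[:,2]+m['cy']]
def box2w(p,P):
    P=np.atleast_2d(P)/1000.; c,s=np.cos(p[2]),np.sin(p[2])
    return np.c_[p[0]+c*P[:,0]-s*P[:,1],p[1]+s*P[:,0]+c*P[:,1],P[:,2]]
E
cat > fit.py <<'E'
from h import *
S=[((150,100,141),(330,490)),((150,-100,141),(68,357)),((100,-100,141),(108,303)),((100,100,141),(367,425)),((150,100,0),(335,570)),((-150,100,75),(526,205)),((150,-100,0),(98,455))]
D=[((150,100,0),(78,365)),((150,100,141),(52,182)),((-150,100,0),(485,493)),((-150,100,75),(487,402)),((-150,-100,75),(617,238)),((100,100,141),(118,200)),((-8,100,135),(272,245))]
S3=np.array([a for a,_ in S],float);S2=np.array([b for _,b in S])/3.3+[200,170]
D3=np.array([a for a,_ in D],float);D2=np.array([b for _,b in D])/3.6+[190,160]
f=lambda p:np.r_[(proj('scene',box2w(p,S3))-S2).ravel(),(proj('side',box2w(p,D3))-D2).ravel()]
best=min((least_squares(f,[.6,-.1,y],loss='soft_l1') for y in np.arange(-3,3,1.)),key=lambda r:r.cost)
p=best.x;print(p,np.degrees(p[2]));print(np.round(f(p).reshape(-1,2),1))
np.save('p.npy',p)
# cylinder centre: fit top/extent using find_in extents
def ext(n,c,z0):
    t=np.linspace(0,2*np.pi,40);P=[]
    for z in(z0,z0+.05):P.append(np.c_[c[0]+.023*np.cos(t),c[1]+.023*np.sin(t),0*t+z])
    q=proj(n,np.vstack(P));return np.r_[q.min(0),q.max(0)]
import sys
E1={'bamboo':((277.3,208.8,23.1,24.9),(318.7,202.2,19.4,23.6)),'iron':((320.2,237.3,18.5,25.9),(278.5,228.4,24.3,24.6))}
for k,(a,b) in E1.items():
    g=lambda c:np.r_[(ext('scene',c,.075)-np.r_[a[0],a[1],a[0]+a[2],a[1]+a[3]]),(ext('side',c,.075)-np.r_[b[0],b[1],b[0]+b[2],b[1]+b[3]])[:3]]
    r=least_squares(g,p[:2],loss='soft_l1');c,s=np.cos(p[2]),np.sin(p[2]);d=r.x-p[:2]
    print(k,r.x,'box',np.round([1000*(c*d[0]+s*d[1]),1000*(-s*d[0]+c*d[1])],1),np.round(r.fun,1))
L=[]
def rect(x0,x1,y0,y1,z):return [(x0,y0,z),(x1,y0,z),(x1,y1,z),(x0,y1,z),(x0,y0,z)]
L=[rect(-150,10,-100,100,75),rect(-150,-6,-37,-31,100),rect(-150,-6,-89,-83,100),rect(-150,150,-100,100,0),rect(100,150,-100,100,141),rect(-3,3,-80,22,126),rect(-8,8,32,100,135),rect(-8,8,-100,-83,135)]
for n,(x,y,w,h,k) in {'scene':(200,170,180,180,3.3),'side':(190,160,220,150,3.6)}.items():
    im=cv2.imread(f'pics/{n}0.png')[y:y+h,x:x+w];im=cv2.resize(im,None,fx=k,fy=k,interpolation=cv2.INTER_CUBIC)
    for l in L:
        q=(proj(n,box2w(p,np.array(l,float)))-[x,y]+.5)*k
        cv2.polylines(im,[q.astype(int)],False,(255,255,0),1)
    cv2.imwrite(f'pics/{n}0f.png',im)
E
python3 fit.py
```

```text
[0.6375933  0.00682288 0.03355937] 1.922810368950981
[[ 0.2 -1.9]
 [-0.8 -0.2]
 [-0.1 -1.2]
 [ 0.4 -1.4]
 [ 1.4  0.4]
 [ 0.1 -1.9]
 [ 0.8 -0.7]
 [-0.7 -0.4]
 [-1.7 -1.3]
 [ 0.1  0.2]
 [-0.4 -2.5]
 [ 0.2 -2.5]
 [-1.4 -1.2]
 [-1.6  0.2]]
bamboo [ 0.55881769 -0.05554373] box [-80.8 -59.7] [ 2.3 -1.8 -0.9  0.3 -0.5 -0.6  0. ]
iron [0.58510226 0.07225223] box [-50.3  67.2] [-0.2 -1.9  1.  -0.   0.2 -4.5 -1.9]
```

View pics/scene0f.png

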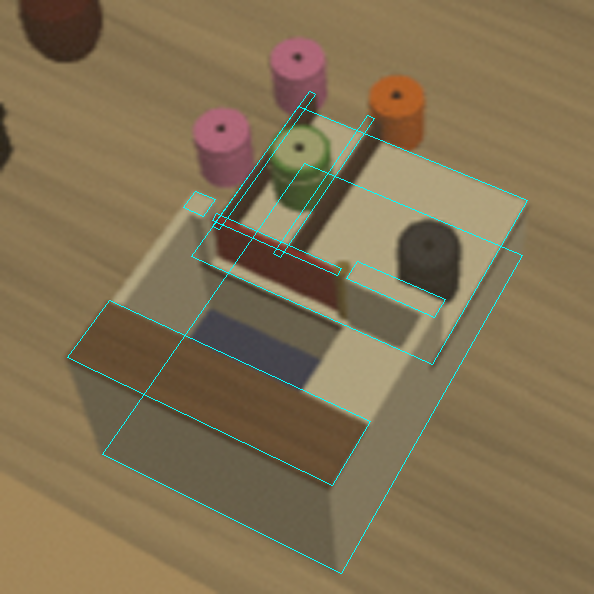

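View pics/side0f.png

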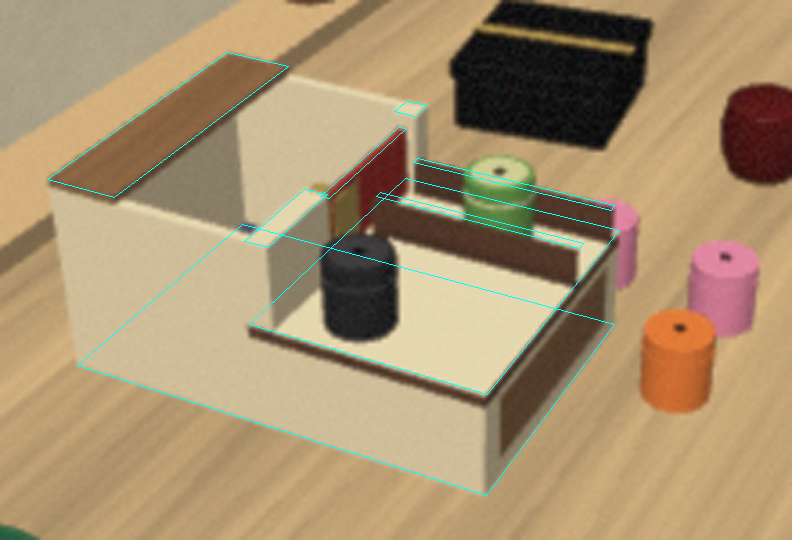

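```bash
cat > plan.py <<'E'
from h import *
import sys
# usage: bx by z_mm yaw_box_deg
def delta(bx,by,z,yaw):
    p=np.load('p.npy'); o=ctrl.get_obs()
    A=R.from_euler('xyz',o['orientation'],degrees=True).as_matrix()
    t=box2w(p,[bx,by,z])[0]; d=A.T@(t-o['tool_pos'])*1000
    dy=(np.degrees(p[2])+yaw-o['orientation'][2]+180)%360-180
    print('clock',o['clock'],'tcp',o['tool_pos'].round(4),'rpy',o['orientation'].round(2),'op',o['opening'],'F',o['force'].round(2))
    q=o['tool_pos']-[p[0],p[1],0];c,s=np.cos(p[2]),np.sin(p[2])
    print('tcp in box',np.round([1000*(c*q[0]+s*q[1]),1000*(-s*q[0]+c*q[1]),1000*q[2]],1))
    print('target',t,'shift xyz',d.round(1),'turn',round(-np.radians(dy),3))
if __name__=='__main__': delta(*map(float,sys.argv[1:5]))
E
python3 plan.py -105 -30 250 42
```

```text
clock 0.75 tcp [ 0.2198 -0.6382  0.2266] rpy [-90.     0.   109.01] op 0.08795714138506083 F [ 0.96 -0.68 -0.36]
tcp in box [-439.2 -630.6  226.6]
target [ 0.53365901 -0.0266833   0.25      ] shift xyz [ 475.9  -23.4 -495.9] turn 1.136
```

```bash
python3 -m crank '[[[-0.36,40,-2,-42,0.1],[-0.36,80,-4,-83,0.2],[-0.36,120,-6,-125,0.3],[-0.36,160,-8,-166,0.4],[-0.36,200,-10,-208,0.5],[-0.36,240,-12,-250,0.6],[-0.36,280,-14,-292,0.7],[-0.36,320,-16,-333,0.8],[-0.36,360,-18,-375,0.9],[-0.36,400,-20,-417,1.0],[-0.36,440,-22,-458,1.08],[-0.36,476,-23,-496,1.136]]]'; python3 -m crank '[[[-0.36,0,0,0,0],[-0.36,0,0,0,0]]]'
python3 plan.py -105 -30 250 42
python3 - <<'E'
from h import *
o=ctrl.get_obs();im=ctrl.snapshot('wrist');cv2.imwrite('pics/w1.png',im[:,:,::-1])
np.savez('w1.npz',pos=o['tool_pos'],ori=o['orientation'])
for t in ("bamboo_rest","iron_rest","flap"):print(t,[(x['extent'],round(x['confidence'],2)) for x in ctrl.find_in('wrist',t)][:5])
m=ctrl.camera_model('wrist');H=m['hand_eye'];A=R.from_euler('xyz',o['orientation'],degrees=True).as_matrix()
p=np.load('p.npy');k=im[:,:,::-1].copy()
def rect(x0,x1,y0,y1,z):return [(x0,y0,z),(x1,y0,z),(x1,y1,z),(x0,y1,z),(x0,y0,z)]
for l in [rect(-150,10,-100,100,75),rect(-150,-6,-37,-31,100),rect(-150,-6,-89,-83,100),rect(100,150,-100,100,141),rect(-3,3,-80,22,126),rect(-8,8,32,100,135),rect(-8,8,-100,-83,135)]:
    W=(box2w(p,np.array(l,float))-o['tool_pos'])@A; C=(W-H[:3,3])@H[:3,:3]
    q=np.c_[m['fx']*C[:,0]/C[:,2]+m['cx'],m['fy']*C[:,1]/C[:,2]+m['cy']]
    cv2.polylines(k,[q.astype(int)],False,(255,255,0),1)
cv2.imwrite('pics/w1f.png',k)
E
```

```text
clock: 2.25
tool_pos: [0.5345, -0.0245, 0.2501]
orientation: [-90.0, -0.0, 43.8]
force: [-0.0, -1.3, 0.1]
opening: 0.0592
clock: 2.5
tool_pos: [0.5335, -0.0265, 0.2494]
orientation: [-90.0, 0.0, 44.0]
force: [-0.7, -1.2, 0.6]
opening: 0.0596
clock 2.5 tcp [ 0.5335 -0.0265  0.2494] rpy [-8.999e+01  2.000e-02  4.399e+01] op 0.059644413753653695 F [-0.66 -1.23  0.56]
tcp in box [-105.1  -29.8  249.4]
target [ 0.53365901 -0.0266833   0.25      ] shift xyz [-0.1 -0.6 -0.3] turn 0.001
bamboo_rest [([186.3, 109.3, 64.3, 51.7], 0.76), ([196.7, 253.1, 58.3, 49.8], 0.7), ([127.6, 183.4, 66.1, 56.7], 0.68), ([287.0, 228.6, 63.3, 79.1], 0.61)]
iron_rest [([426.5, 143.0, 80.3, 72.8], 0.92)]
flap [([368.0, 250.3, 107.4, 94.2], 0.92)]
```

View pics/w1f.png

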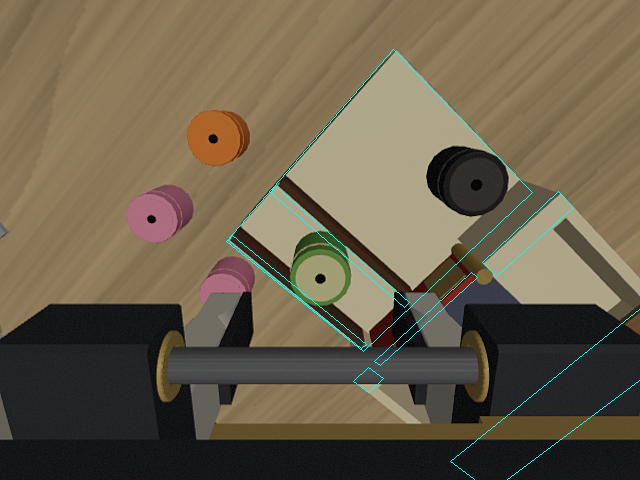

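```bash
python3 - <<'E'
from h import *
d=np.load('w1.npz');m=ctrl.camera_model('wrist');H=m['hand_eye'];A=R.from_euler('xyz',d['ori'],degrees=True).as_matrix();p=np.load('p.npy')
c,s=np.cos(p[2]),np.sin(p[2])
o=d['pos']+A@H[:3,3]
for n,u,v,z in(('bamboo top',320,279,.125),('iron top',476,185,.125),('deck FL',394,50,.075),('deck FR',230,240,.075),('cap',485,277,.130)):
    r=A@H[:3,:3]@[(u-m['cx'])/m['fx'],(v-m['cy'])/m['fy'],1]
    q=(o+r*(z-o[2])/r[2]);e=q[:2]-p[:2];print(n,q.round(4),np.round([1000*(c*e[0]+s*e[1]),1000*(-s*e[0]+c*e[1])],1))
im=cv2.imread('pics/w1.png');cv2.imwrite('pics/w1c.png',cv2.resize(im[150:380,220:520],None,fx=2.6,fy=2.6,interpolation=cv2.INTER_CUBIC))
E
python3 plan.py -108 -29 87 42
```

```text
bamboo top [ 0.5577 -0.0529  0.125 ] [-81.9 -57. ]
iron top [0.5866 0.0724 0.125 ] [-48.7  67.2]
deck FL [0.4847 0.1016 0.075 ] [-149.6   99.8]
deck FR [ 0.4924 -0.0953  0.075 ] [-148.5  -97.2]
cap [0.6414 0.033  0.13  ] [ 4.7 26.1]
clock 2.7 tcp [ 0.5334 -0.0275  0.2498] rpy [-9.001e+01 -2.000e-02  4.386e+01] op 0.0596448045262974 F [-0.35 -0.38 -0.06]
tcp in box [-105.3  -30.8  249.8]
target [ 0.53062715 -0.02578452  0.087     ] shift xyz [ -0.8 162.8   3.2] turn -0.001
```

View pics/w1c.png

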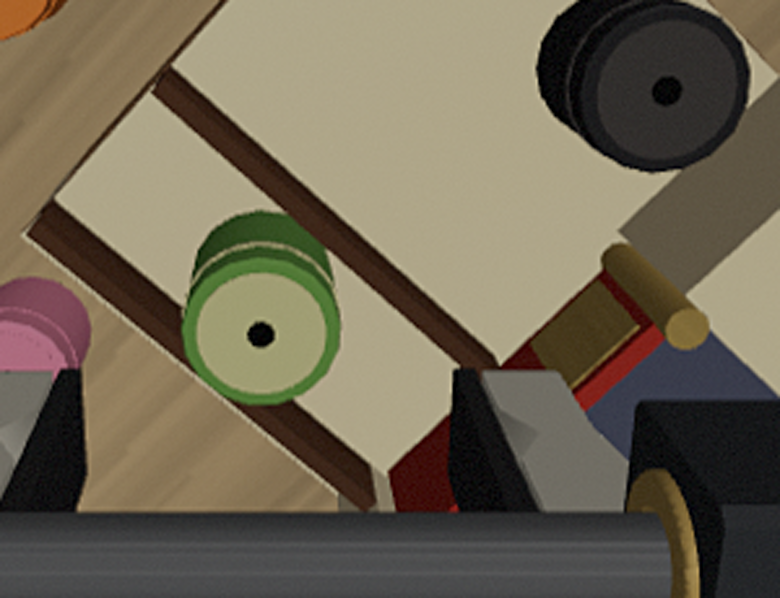

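```bash
python3 -m crank '[[[-0.36,-1,40,3,0],[-0.36,-1,80,3,0],[-0.36,-1,110,3,0],[-0.36,-1,125,3,0],[-0.36,-1,125,3,0]]]'; python3 plan.py -108 -29 87 42
python3 - <<'E'
from h import *
for n in('scene','side'):
    im=ctrl.snapshot(n)[:,:,::-1]; c=im[150:330,190:390] if n=='scene' else im[150:310,190:410]
    cv2.imwrite(f'pics/{n}2.png',cv2.resize(c,None,fx=3.3,fy=3.3,interpolation=cv2.INTER_CUBIC))
E
```

```text
clock: 3.32
tool_pos: [0.5306, -0.0257, 0.1242]
orientation: [-90.0, 0.1, 43.9]
force: [-0.5, 0.0, 0.1]
opening: 0.0596
clock 3.325 tcp [ 0.5306 -0.0257  0.1242] rpy [-8.997e+01  7.000e-02  4.389e+01] op 0.05958031364992226 F [-0.55  0.01  0.11]
tcp in box [-108.   -28.9  124.2]
target [ 0.53062715 -0.02578452  0.087     ] shift xyz [-0.  37.2 -0.1] turn -0.001
```

View pics/scene2.png

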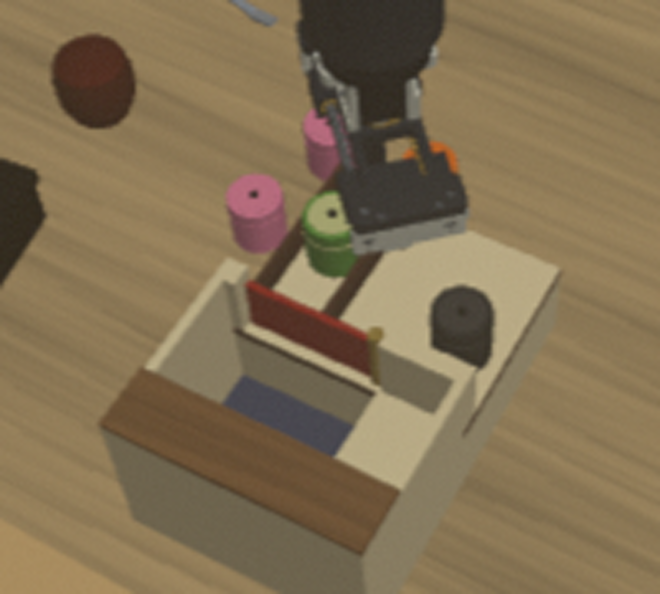

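View pics/side2.png

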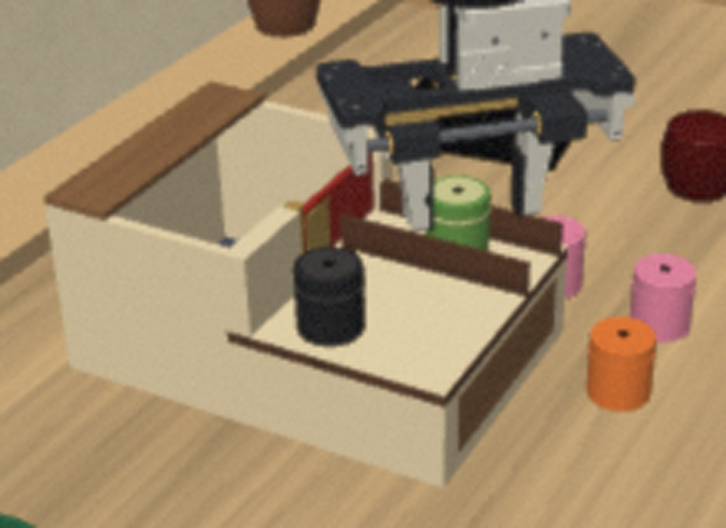

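```bash
python3 -m crank '[[[-0.36,0,15,0,0],[-0.36,0,30,0,0],[-0.36,0,37,0,0],[-0.36,0,37,0,0]]]'; python3 -m crank '[[[-0.36,3.7,0,-3.3,0],[-0.36,7.4,0,-6.7,0],[-0.36,11.1,0,-10,0],[-0.36,14.9,0,-13.4,0],[-0.36,18.6,0,-16.7,0],[-0.36,22.3,0,-20.1,0],[-0.36,26,0,-23.4,0],[-0.36,29.7,0,-26.8,0],[-0.36,33.4,0,-30.1,0],[-0.36,33.4,0,-30.1,0]]]';python3 plan.py -63 -29 87 42
python3 - <<'E'
from h import *
for n in('scene','side'):
    im=ctrl.snapshot(n)[:,:,::-1]; c=im[150:330,190:390] if n=='scene' else im[150:310,190:410]
    cv2.imwrite(f'pics/{n}3.png',cv2.resize(c,None,fx=3.3,fy=3.3,interpolation=cv2.INTER_CUBIC))
E
```

```text
clock: 3.92
tool_pos: [0.5305, -0.0252, 0.0867]
orientation: [-90.0, 0.1, 43.9]
force: [-0.3, 0.0, -0.2]
opening: 0.0593
clock: 5.18
tool_pos: [0.5765, -0.0235, 0.0875]
orientation: [-90.0, -0.0, 43.9]
force: [-0.3, -0.4, -0.4]
opening: 0.0596
clock 5.175 tcp [ 0.5765 -0.0235  0.0875] rpy [-9.002e+01 -2.000e-02  4.392e+01] op 0.05960514692330411 F [-0.27 -0.4  -0.39]
tcp in box [-62.1 -28.3  87.5]
target [ 0.57560181 -0.02427463  0.087     ] shift xyz [-1.1  0.5  0.1] turn -0.0
```

View pics/scene3.png

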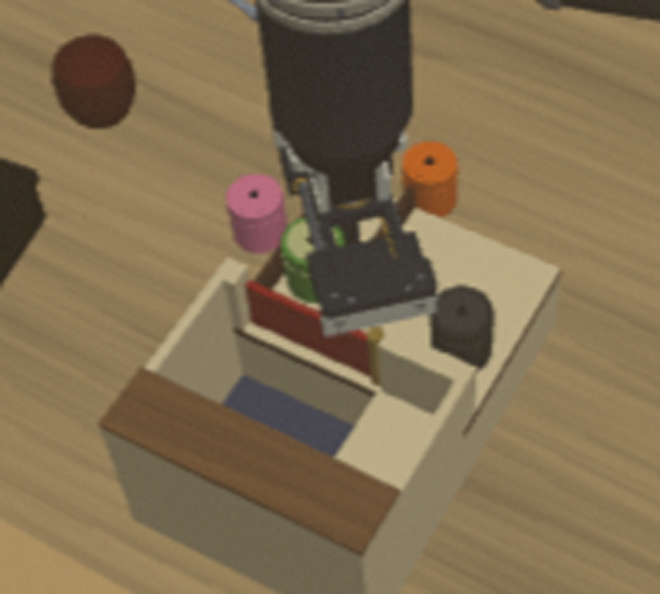

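View pics/side3.png

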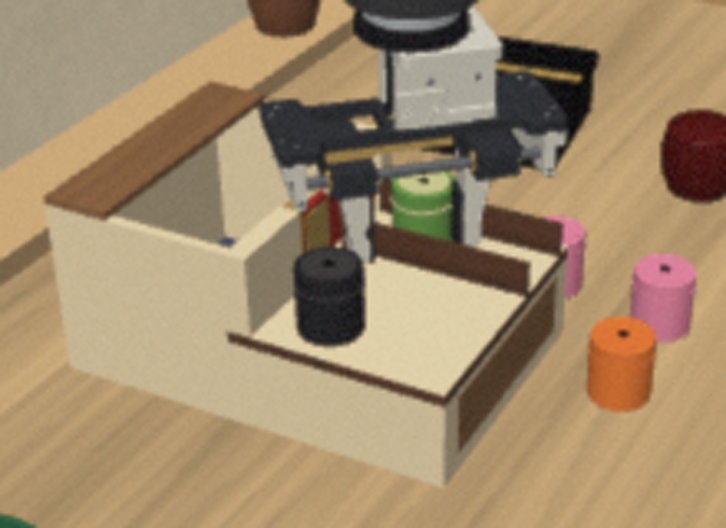

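```bash
python3 -m crank '[[[-0.36,3,0,-2.7,0],[-0.36,6,0,-5.4,0],[-0.36,9,0,-8,0],[-0.36,12,0,-10.7,0],[-0.36,15,0,-13.4,0],[-0.36,18,0,-16,0],[-0.36,20.8,0,-18.7,0],[-0.36,20.8,0,-18.7,0]]]';python3 plan.py -35 -29 87 42
python3 - <<'E'
from h import *
for n in('scene','side'):
    im=ctrl.snapshot(n)[:,:,::-1]; c=im[150:330,190:390] if n=='scene' else im[150:310,190:410]
    cv2.imwrite(f'pics/{n}4.png',cv2.resize(c,None,fx=3.3,fy=3.3,interpolation=cv2.INTER_CUBIC))
E
```

```text
clock: 6.28
tool_pos: [0.601, -0.0215, 0.0872]
orientation: [-89.7, 0.2, 43.8]
force: [-12.6, 8.9, 9.6]
opening: 0.0597
clock 6.275 tcp [ 0.601  -0.0215  0.0872] rpy [-89.74   0.16  43.85] op 0.059710142392904474 F [-12.55   8.89   9.59]
tcp in box [-37.5 -27.1  87.2]
target [ 0.60358605 -0.02333515  0.087     ] shift xyz [ 0.6  0.2 -3.1] turn -0.001
```

View pics/scene4.png

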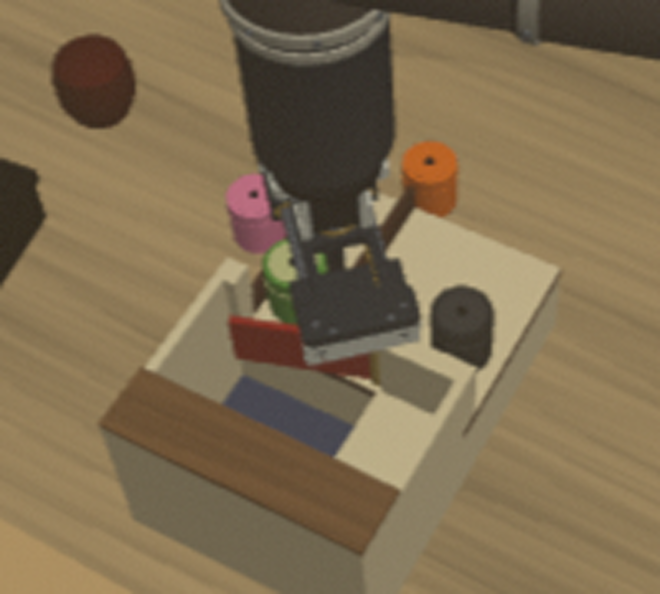

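View pics/side4.png

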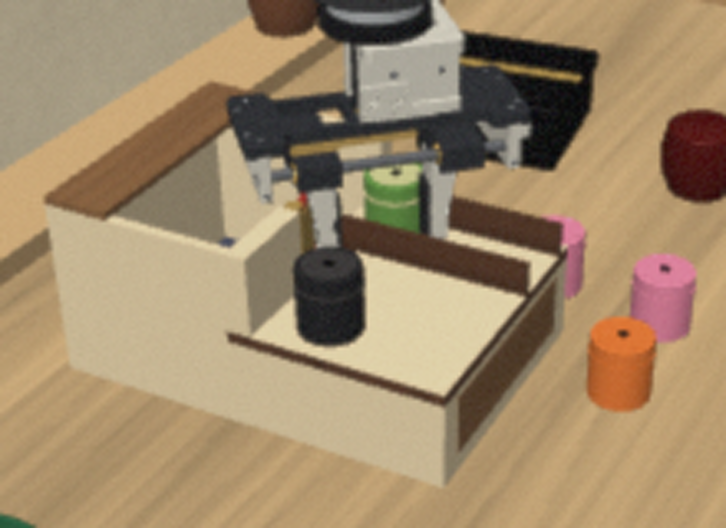

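```bash
python3 - <<'E'
from h import *
p=np.load('p.npy')
for z in (135,145,153,165):
  for t in (60,80,97):
    for k in(-39,0,39):
      b=[-37.5+t*.743-k*.669,-27+t*.669+k*.743,z]; q=proj('side',box2w(p,b))[0]; r=proj('scene',box2w(p,b))[0]
      print(z,t,k,np.round(b[:2]),((q-[190,150])*3.3).round(),((r-[190,150])*3.3).round())
for b in([0,26,135],[0,32,135],[0,26,126],[-8,32,135],[-3,26,150]): print(b,((proj('side',box2w(p,b))[0]-[190,150])*3.3).round(),((proj('scene',box2w(p,b))[0]-[190,150])*3.3).round())
E
```

```text
135 60 -39 [ 33. -16.] [282. 166.] [299. 344.]
135 60 0 [ 7. 13.] [293. 192.] [354. 332.]
135 60 39 [-19.  42.] [305. 221.] [409. 320.]
135 80 -39 [48. -2.] [254. 170.] [305. 368.]
135 80 0 [22. 27.] [264. 196.] [361. 355.]
135 80 39 [-4. 55.] [275. 225.] [416. 343.]
135 97 -39 [61.  9.] [230. 173.] [310. 389.]
135 97 0 [35. 38.] [239. 200.] [366. 376.]
135 97 39 [ 8. 67.] [250. 228.] [422. 364.]
145 60 -39 [ 33. -16.] [281. 153.] [298. 336.]
145 60 0 [ 7. 13.] [293. 180.] [354. 324.]
145 60 39 [-19.  42.] [304. 207.] [409. 312.]
145 80 -39 [48. -2.] [253. 157.] [304. 360.]
145 80 0 [22. 27.] [263. 184.] [360. 348.]
145 80 39 [-4. 55.] [274. 212.] [416. 335.]
145 97 -39 [61.  9.] [229. 160.] [309. 381.]
145 97 0 [35. 38.] [238. 187.] [366. 368.]
145 97 39 [ 8. 67.] [249. 215.] [422. 356.]
153 60 -39 [ 33. -16.] [281. 143.] [297. 329.]
153 60 0 [ 7. 13.] [292. 169.] [353. 317.]
153 60 39 [-19.  42.] [304. 197.] [409. 305.]
153 80 -39 [48. -2.] [252. 147.] [303. 354.]
153 80 0 [22. 27.] [263. 173.] [360. 341.]
153 80 39 [-4. 55.] [274. 201.] [416. 329.]
153 97 -39 [61.  9.] [228. 150.] [308. 375.]
153 97 0 [35. 38.] [238. 176.] [365. 362.]
153 97 39 [ 8. 67.] [248. 205.] [422. 349.]
165 60 -39 [ 33. -16.] [280. 128.] [295. 320.]
165 60 0 [ 7. 13.] [291. 153.] [352. 307.]
165 60 39 [-19.  42.] [303. 181.] [408. 295.]
165 80 -39 [48. -2.] [251. 131.] [302. 344.]
165 80 0 [22. 27.] [262. 157.] [359. 331.]
165 80 39 [-4. 55.] [273. 185.] [415. 319.]
165 97 -39 [61.  9.] [227. 134.] [307. 365.]
165 97 0 [35. 38.] [236. 161.] [365. 352.]
165 97 39 [ 8. 67.] [247. 188.] [422. 340.]
[0, 26, 135] [293. 203.] [376. 331.]
[0, 32, 135] [288. 207.] [383. 335.]
[0, 26, 126] [293. 215.] [376. 338.]
[-8, 32, 135] [298. 210.] [389. 326.]
[-3, 26, 150] [295. 185.] [377. 316.]
```

```bash
python3 - <<'E'
from h import *
im=ctrl.snapshot('side')[:,:,::-1]
cv2.imwrite('pics/side5.png',cv2.resize(im[165:255,240:370],None,fx=6,fy=6,interpolation=cv2.INTER_CUBIC))
im=ctrl.snapshot('wrist')[:,:,::-1]
cv2.imwrite('pics/w5.png',im)
print(ctrl.get_obs()['force'],ctrl.get_obs()['moment'])
E
```

```text
[-12.60392971   9.5689196    8.70562332] [ 3.10281735  4.38649341 -0.53109393]
```

View pics/side5.png

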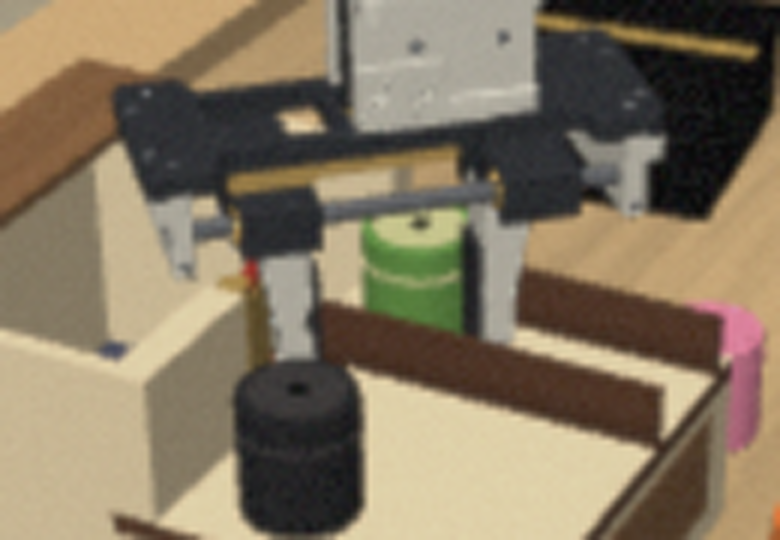

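View pics/w5.png

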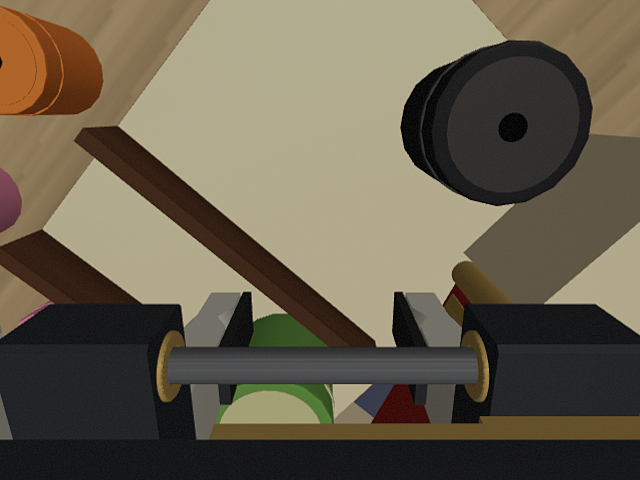

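```bash
python3 - <<'E'
from h import *
p=np.load('p.npy');c,s=np.cos(p[2]),np.sin(p[2])
def at(n,u,v,z):
    m,A=cam(n);r=A@[(u-m['cx'])/m['fx'],(v-m['cy'])/m['fy'],1];q=m['origin']+r*(z-m['origin'][2])/r[2];e=q[:2]-p[:2];return np.round([1000*(c*e[0]+s*e[1]),1000*(-s*e[0]+c*e[1])],1)
print('before',at('side',500/3.6+190,171/3.6+160,.125),at('scene',298/3.3+200,147/3.3+170,.125))
print('now side',at('side',422/6+240,223/6+165,.125))
a=ctrl.find_in('side','bamboo_rest');print(a[:3])
im=ctrl.snapshot('scene')[:,:,::-1];cv2.imwrite('pics/scene6.png',cv2.resize(im[210:275,245:335],None,fx=8,fy=8,interpolation=cv2.INTER_CUBIC))
E
```

```text
before [-84.5 -55.9] [-81.9 -56.8]
now side [-34.6 -59.6]
[{'extent': [366.9, 247.6, 23.3, 25.4], 'confidence': 0.73}, {'extent': [379.4, 227.5, 20.8, 25.4], 'confidence': 0.68}, {'extent': [300.2, 201.9, 16.5, 20.4], 'confidence': 0.59}]
```

View pics/scene6.png

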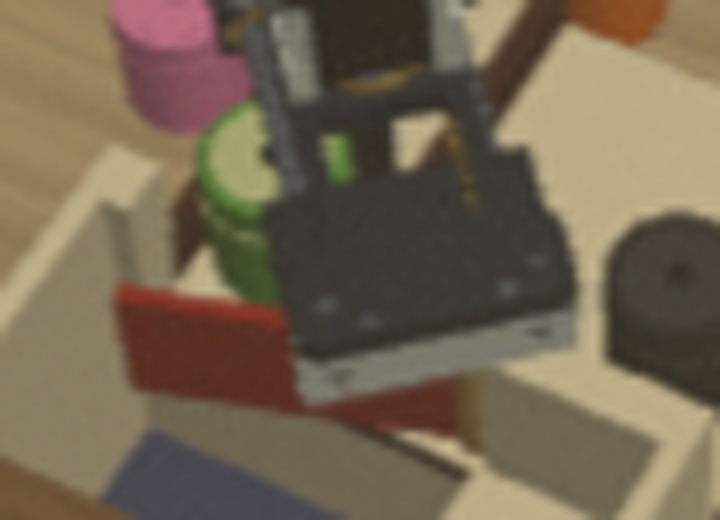

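Force of 18 N has its line of action near the rear finger. The rest sits against the right guide at y≈-60 while that finger is at y≈-54, so it pushes off-centre and wedges the rest. I'll back off and re-centre the finger behind the rest.

```bash
python3 -m crank '[[[-0.36,-3,0,2.7,0],[-0.36,-5.9,0,5.4,0],[-0.36,-5.9,0,5.4,0]]]';python3 -m crank '[[[-0.36,-2,0,-2.2,0],[-0.36,-4,0,-4.5,0],[-0.36,-4,0,-4.5,0]]]';python3 plan.py -35 -34 87 42
python3 - <<'E'
from h import *
im=ctrl.snapshot('side')[:,:,::-1]
cv2.imwrite('pics/side7.png',cv2.resize(im[165:255,240:370],None,fx=6,fy=6,interpolation=cv2.INTER_CUBIC))
E
```

```text
clock: 6.95
tool_pos: [0.5958, -0.023, 0.0876]
orientation: [-90.0, -0.0, 43.9]
force: [-0.4, 0.4, -0.4]
opening: 0.0592
clock: 7.32
tool_pos: [0.5962, -0.0293, 0.0875]
orientation: [-90.0, 0.0, 43.9]
force: [-0.6, 0.4, 0.1]
opening: 0.06
clock 7.325 tcp [ 0.5962 -0.0293  0.0875] rpy [-90.01   0.    43.9 ] op 0.05997536676281102 F [-0.59  0.39  0.08]
tcp in box [-42.6 -34.7  87.5]
target [ 0.60375381 -0.02833233  0.087     ] shift xyz [ 6.1  0.5 -4.6] turn -0.0
```

View pics/side7.png

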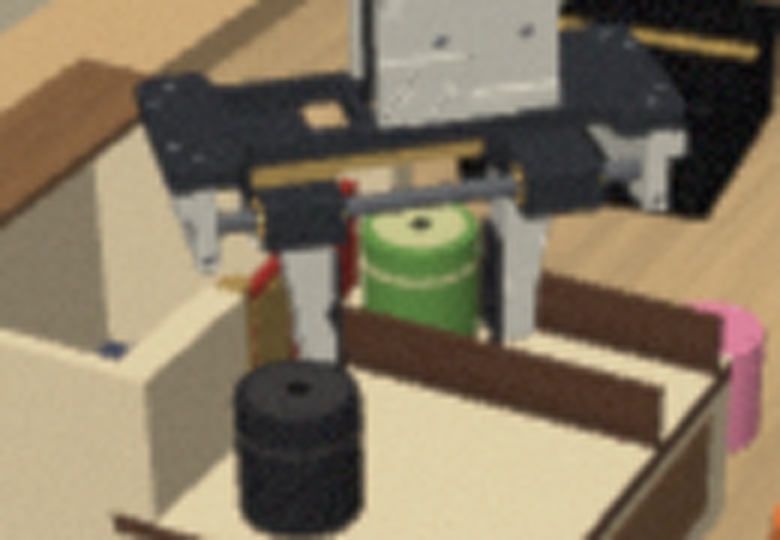

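```bash
python3 -m crank '[[[-0.36,2.4,0,-1.8,0],[-0.36,4.8,0,-3.6,0],[-0.36,7.2,0,-5.4,0],[-0.36,8.4,0,-6.4,0],[-0.36,9.6,0,-7.3,0]]]';python3 plan.py -35 -34 87 42;  python3 -m crank '[[[-0.36,1.5,0,-1.3,0],[-0.36,3,0,-2.7,0],[-0.36,3,0,-2.7,0]]]';python3 plan.py -35 -34 87 42
python3 - <<'E'
from h import *
print(ctrl.get_obs()['moment'])
im=ctrl.snapshot('side')[:,:,::-1]
cv2.imwrite('pics/side8.png',cv2.resize(im[165:255,240:370],None,fx=6,fy=6,interpolation=cv2.INTER_CUBIC))
E
```

```text
clock: 8.0
tool_pos: [0.608, -0.0274, 0.0875]
orientation: [-90.0, 0.0, 43.9]
force: [-3.0, 0.1, 0.7]
opening: 0.0596
clock 8.0 tcp [ 0.608  -0.0274  0.0875] rpy [-8.998e+01  1.000e-02  4.392e+01] op 0.05956362610724755 F [-2.96  0.08  0.68]
tcp in box [-30.8 -33.2  87.5]
target [ 0.60375381 -0.02833233  0.087     ] shift xyz [-3.7  0.5  2.2] turn 0.0
clock: 8.38
tool_pos: [0.6124, -0.0273, 0.0875]
orientation: [-90.0, -0.0, 43.9]
force: [-1.7, 0.5, 1.1]
opening: 0.0594
clock 8.375 tcp [ 0.6124 -0.0273  0.0875] rpy [-9.001e+01 -1.000e-02  4.392e+01] op 0.059362027582013074 F [-1.7   0.48  1.08]
tcp in box [-26.4 -33.3  87.5]
target [ 0.60375381 -0.02833233  0.087     ] shift xyz [-6.9  0.5  5.2] turn 0.0
[-0.05235399  0.48299356  0.0185698 ]
```

View pics/side8.png

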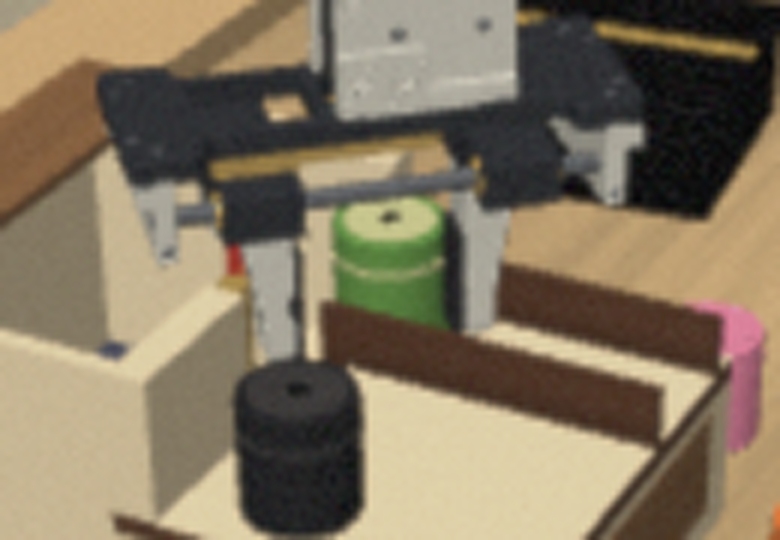

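```bash
python3 -m crank '[[[-0.36,2.2,0,-2,0],[-0.36,4.5,0,-4,0],[-0.36,6.7,0,-6,0],[-0.36,8.9,0,-8,0],[-0.36,11.2,0,-10,0],[-0.36,13.4,0,-12,0],[-0.36,14.9,0,-13.4,0]]]';python3 plan.py -35 -34 87 42
python3 - <<'E'
from h import *
for n in('scene','side'):
    im=ctrl.snapshot(n)[:,:,::-1]
    c=im[165:255,240:370] if n=='side' else im[205:295,225:345]
    cv2.imwrite(f'pics/{n}9.png',cv2.resize(c,None,fx=6,fy=6,interpolation=cv2.INTER_CUBIC))
E
```

```text
clock: 9.3
tool_pos: [0.6323, -0.0267, 0.0875]
orientation: [-90.0, 0.0, 43.9]
force: [-3.6, -0.9, 1.0]
opening: 0.0597
clock 9.3 tcp [ 0.6323 -0.0267  0.0875] rpy [-9.000e+01  1.000e-02  4.392e+01] op 0.059703729114466836 F [-3.6  -0.91  1.03]
tcp in box [ -6.4 -33.4  87.5]
target [ 0.60375381 -0.02833233  0.087     ] shift xyz [-21.7   0.5  18.6] turn -0.0
```

View pics/side9.png

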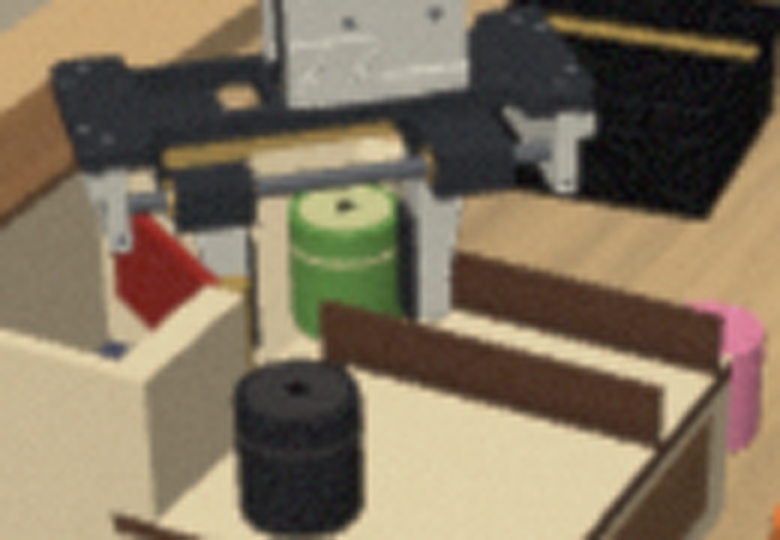

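View pics/scene9.png

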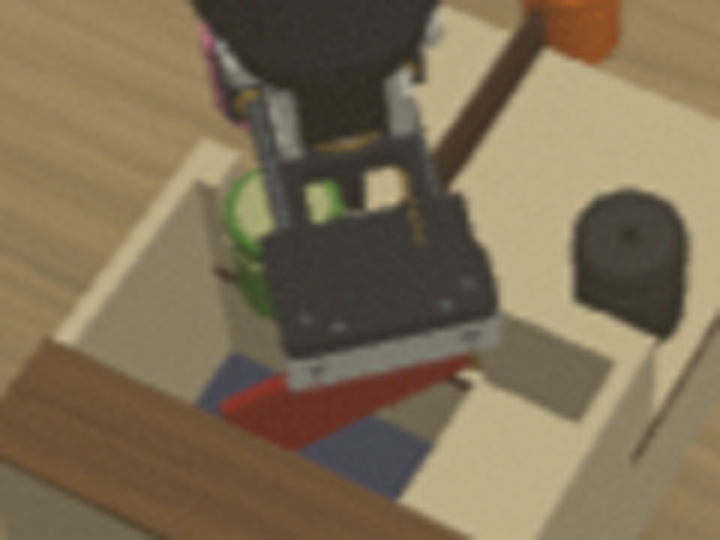

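```bash
python3 -m crank '[[[-0.36,2.2,0,-2,0],[-0.36,4.5,0,-4,0],[-0.36,6.7,0,-6,0],[-0.36,8.9,0,-8,0],[-0.36,11.2,0,-10,0],[-0.36,13.4,0,-12,0],[-0.36,15.6,0,-14,0],[-0.36,17.8,0,-16,0],[-0.36,20,0,-18,0],[-0.36,22.3,0,-20,0]]]';python3 plan.py -35 -34 87 42
python3 - <<'E'
from h import *
for n in('scene','side'):
    im=ctrl.snapshot(n)[:,:,::-1]
    c=im[165:255,240:370] if n=='side' else im[205:295,225:345]
    cv2.imwrite(f'pics/{n}10.png',cv2.resize(c,None,fx=6,fy=6,interpolation=cv2.INTER_CUBIC))
E
```

```text
clock: 10.65
tool_pos: [0.6624, -0.0255, 0.0876]
orientation: [-90.0, -0.0, 43.9]
force: [-2.1, -0.5, -0.1]
opening: 0.0597
clock 10.65 tcp [ 0.6624 -0.0255  0.0876] rpy [-9.001e+01 -1.000e-02  4.392e+01] op 0.05967804377665421 F [-2.14 -0.54 -0.06]
tcp in box [ 23.7 -33.2  87.6]
target [ 0.60375381 -0.02833233  0.087     ] shift xyz [-44.1   0.6  38.6] turn 0.0
```

View pics/side10.png

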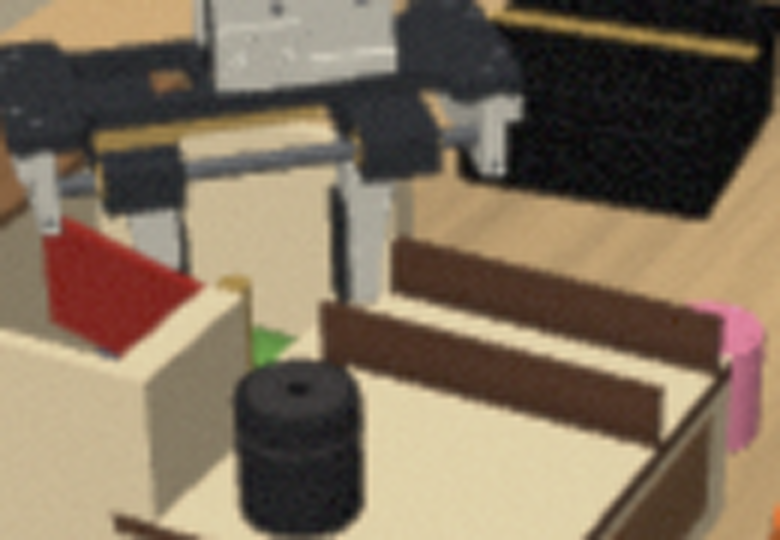

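View pics/scene10.png

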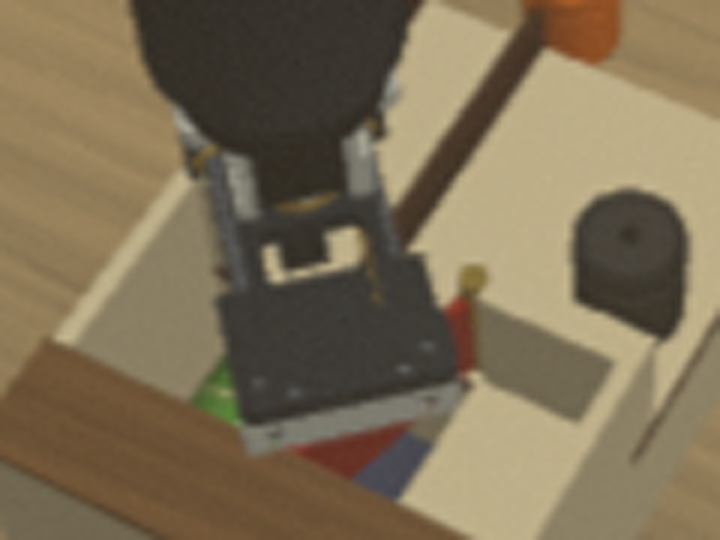

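```bash
python3 -m crank '[[[-0.36,0,0,0,0],[-0.36,0,0,0,0]]]'; python3 - <<'E'
from h import *
im=ctrl.snapshot('scene')[:,:,::-1]
c=im[205:295,225:345]
cv2.imwrite('pics/scene11.png',cv2.resize(c,None,fx=6,fy=6,interpolation=cv2.INTER_CUBIC))
E
python3 -m crank '[[[-0.36,-6,0,5.4,0],[-0.36,-12,0,10.8,0],[-0.36,-18,0,16.2,0],[-0.36,-24,0,21.6,0],[-0.36,-30,0,27,0],[-0.36,-36,0,32.4,0],[-0.36,-42,0,37.8,0],[-0.36,-48,0,43.2,0],[-0.36,-54,0,48.6,0],[-0.36,-60,0,54,0],[-0.36,-60,0,54,0]]]';python3 plan.py -35 -34 87 42
python3 - <<'E'
from h import *
im=ctrl.snapshot('scene')[:,:,::-1]
c=im[205:295,225:345]
cv2.imwrite('pics/scene12.png',cv2.resize(c,None,fx=6,fy=6,interpolation=cv2.INTER_CUBIC))
E
```

```text
clock: 11.0
tool_pos: [0.6623, -0.0256, 0.0877]
orientation: [-90.0, -0.0, 43.9]
force: [0.5, -1.7, -0.3]
opening: 0.0597
clock: 12.42
tool_pos: [0.581, -0.0282, 0.0877]
orientation: [-90.0, -0.0, 43.9]
force: [0.9, -0.4, 0.5]
opening: 0.0594
clock 12.425 tcp [ 0.581  -0.0282  0.0877] rpy [-9.000e+01 -1.000e-02  4.393e+01] op 0.0594324248558938 F [ 0.94 -0.41  0.47]
tcp in box [-57.8 -33.1  87.7]
target [ 0.60375381 -0.02833233  0.087     ] shift xyz [ 16.3   0.7 -15.9] turn 0.0
```

View pics/scene12.png

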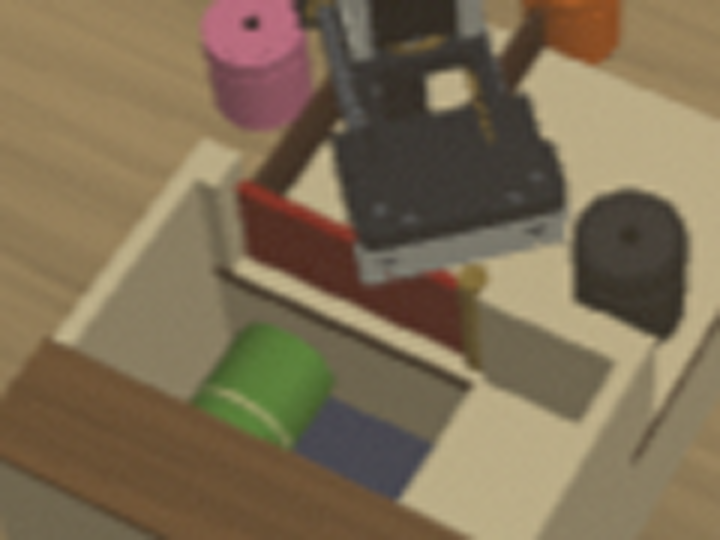

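Picture: the rest lies on its side in the well at crop (265,385) and the flap is shut. The fingers are clear of it, and I now raise them straight up.

```bash
python3 -m crank '[[[-0.36,0,-15,0,0],[-0.36,0,-40,0,0],[-0.36,0,-80,0,0],[-0.36,0,-120,0,0],[-0.36,0,-120,0,0],[-0.36,0,-120,0,0],[-0.36,0,-120,0,0]]]'
python3 - <<'E'
from h import *
for n in('scene','side'):
    im=ctrl.snapshot(n)[:,:,::-1];cv2.imwrite(f'pics/{n}13.png',im)
    print(n,[(x['extent'],round(x['confidence'],2)) for t in('bamboo_rest','iron_rest') for x in ctrl.find_in(n,t)][:6])
im=cv2.imread('pics/scene13.png');cv2.imwrite('pics/scene13c.png',cv2.resize(im[190:320,210:370],None,fx=4.5,fy=4.5,interpolation=cv2.INTER_CUBIC))
E
```

```text
clock: 13.35
tool_pos: [0.5809, -0.0284, 0.2068]
orientation: [-90.0, 0.1, 43.9]
force: [-0.0, -0.4, -0.3]
opening: 0.0594
scene [([318.1, 191.8, 10.1, 23.0], 0.79), ([253.8, 258.0, 24.7, 21.3], 0.62), ([260.6, 203.0, 13.3, 24.9], 0.61), ([219.1, 212.9, 143.0, 128.3], 0.31), ([320.2, 234.3, 18.1, 25.4], 0.88)]
side [([382.6, 229.5, 16.7, 24.8], 0.77), ([367.4, 246.1, 20.4, 25.9], 0.7), ([353.5, 217.0, 13.8, 27.7], 0.45), ([282.1, 192.9, 20.4, 32.6], 0.42), ([278.3, 226.5, 24.8, 25.8], 0.93)]
```

View pics/scene13c.png

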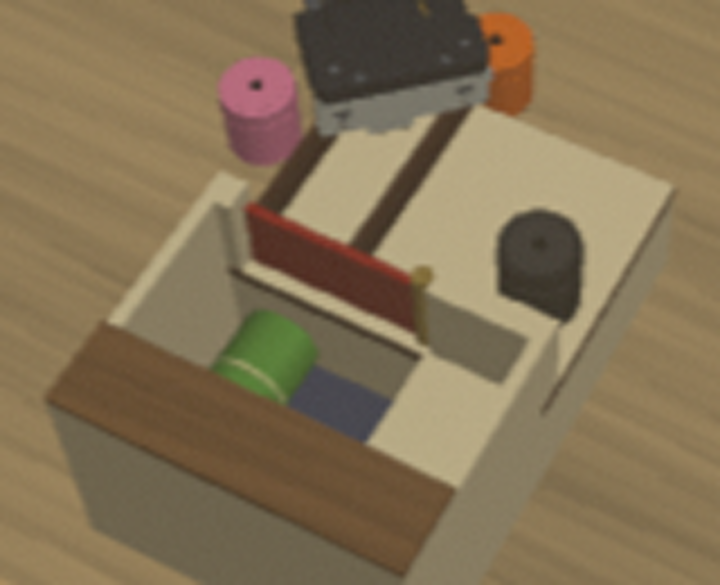

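View pics/side13.png

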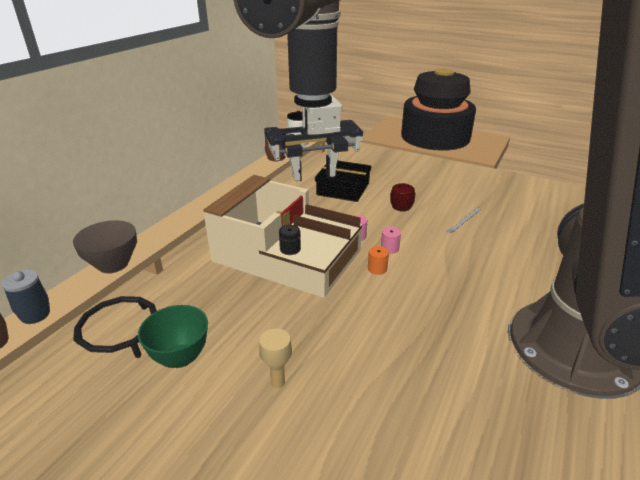

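The bamboo rest lies in the well, the flap is shut, the iron rest (scene (329,247)) and the utensils are unmoved, and the gripper is clear.

```bash
python3 -c "
from plant import ctrl
print(ctrl.close_job(), ctrl.get_obs()['clock'])"
```

```text
the job is handed in; nothing more can be done
the job is handed in; nothing more can be done
```

The bamboo rest is in the well of the return box and the flap is shut. I handed the job in at about 14 s; `close_job()` gives no verdict.

**How it went:** I turned the gripper about 45° so that the front finger pushed the flap open and held it. The rear finger pushed the bamboo rest along its lane until it dropped into the well. Then I backed out, letting the flap close, and raised the gripper.

**One problem:** partway along, the off-centre rear finger wedged the rest against the right guide, with about 18 N on the wrist. I backed off about 8 mm, moved the finger over behind the rest, and pushed on with 4 N or less.

**Last checks:**
- **In the pictures:** the bamboo rest lies on its side in the well, the flap looks fully closed, and the iron rest and the utensils in view look unmoved. In the first and last pictures the iron rest's box differs by at most about 3 pixels, mostly in height.
- **Robot:** the gripper is clear, at 0.207 m, with wrist force near zero.
- **Not measured:** I judged the flap angles and finger contacts from pictures and wrist force only.
- **Detector:** its `bamboo_rest` reports also included the pink and orange look-alikes and, at low confidence, the box and the flap. I told the right one apart by its green colour and its place in the lane.

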